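# Mix a blood sample and hold it in the label reader's V nest

### The job

Take the purple-capped tube out of the rack, hold it upright with its foot on the mixer's rubber pad and press the pad fully down for about a second. Then carry it to the label reader and hold it upright in the V nest, pressed firmly against both faces of the V, with its foot a little below the V's lower edge but hanging clear of the base plate; finish while still holding it pressed there, do not let go. Keep the tube upright all the way and leave the red-capped tubes and everything else on the table where they are.

Things in the scene. Friction and masses are not known exactly. Their poses are not given: they have to be found in the camera images.
- sample_tube: The sample to process: closed upright tube with a PURPLE cap. Straight tube 16 mm diameter with red contents and a paper label, cap 18 mm diameter from 78 to 108 mm above the foot (overall 108 mm, 15 to 40 g). Origin at the centre of the foot, own z up along the tube's axis. Starts standing in one of the rack's holes; take it by the cap from above.
- tube_mid (a point): Point on the purple-capped tube's axis, 33 mm above its foot.
- rack: Fixed white rack block 70 x 160 x 50 mm (x, y, z), origin at the centre of its underside. Two rows of five holes (17 mm wide, 40 mm deep, floor 10 mm above the origin), rows at x = -15 and +15 mm, holes 28 mm apart along its own y. The three tubes stand in the row at x = -15 mm at y = -56, 0 and +56 mm, in any order; the other holes are empty.
- red_tube_1: Other sample tube with a RED cap standing in the rack, same size and origin as the purple one; leave it in its hole.
- red_tube_2: Another red-capped tube in the rack, the same; leave it in its hole.
- mixer: Fixed round blue tube mixer, 110 mm across at the foot, with a black rubber pad (38 mm diameter) on its top. Origin at the centre of its underside.
- pad_top (a point): Centre of the top of the mixer's rubber pad as it stands unpressed, 85 mm above the work surface (this point does not move with the pad).
- mixer_pad (a joint): How far the mixer's sprung pad is pressed down: 0 up, 0.008 m fully down against its stop. It takes about 2.3 N to start and 8.3 N to bottom out, and springs back.
- reader: Fixed tube label reader: white housing 68 x 80 mm, 87 mm high, on a black base plate 12 mm thick, with an upright aluminium V nest on its front. Its own +x is the direction in which the V opens (the housing lies to its -x). Origin on the work surface, directly below the axis of a seated tube. The base plate reaches 40 mm in front (+x) of the origin.
- v_seat (a point): Where the axis of a seated 16 mm tube runs, at half the height of the V, 60 mm above the work surface; same axes as the reader. The V's apex is a vertical line 11.3 mm behind it (-x); nothing holds or supports the tube, so it must be kept pushed towards the reader's -x. The V is rigid; a push off to one side can leave one face unloaded.
- v_face_left: Left flat face of the V, polished and slippery (on the reader's +y side), 45 degrees to the reader's x, 30 mm wide, upright from 35 to 85 mm above the work surface. Origin on the apex line, 60 mm up.
- v_face_right: Right flat face of the V (on the reader's -y side), the mirror image.
- sanitiser: White sanitiser bottle with a blue cap, 56 mm diameter, 150 mm tall, standing; bystander.
- marker: Blue marker pen 140 mm long, 18 mm thick, lying; bystander.
- scissors: Scissors with green handles, 180 mm long, lying flat; bystander.
- dish: Round steel dish, 150 mm across, 35 mm high; bystander.
There are look-alikes about, which are no part of the job. What is shaped like the mixer but orange or pink is not meant.

How it is judged:
By the outcome, as a careful person would: the job done as asked, in the order asked, and still so for the second after the job is handed in, while the arm keeps its last pose, push and grip.
It also fails if it takes over 48 s, if anything falls off the work surface, if the arm or the gripper's body presses on something with over 40 N, if the wrist force passes 120 N, or if a joint passes its speed limit or range.

### The arm

A 6-joint arm with a two-finger parallel gripper is mounted at the origin on the work surface. World frame = base frame: x ahead of the robot, y to its left, z up, the work surface at z = 0. Lengths are in m, angles in rad, forces in N, time in s.
With the tool pointing down it reaches from about 0.35 to 0.775 m from the base axis. Payload 5.5 kg.
Tool frame: the origin (TCP) lies midway between the tips of the shut fingers; the grasp point (between the pads) lies 19 mm behind it (env.hold_point_z is the distance from the TCP to the grasp point, in m); z points along the fingers, y is the line along which they close (so a half turn about z gives the same grasp; the last joint's range is limited). The gripper opens to 85 mm and grips with 20 to 120 N. Pads are 22 mm wide; open, the fingers measure 114 mm over their backs; the gripper's body (76 mm by 85 mm) begins 54 mm behind the grasp point. The pads swing forward as they close: fully open they stand 13 mm farther back than shut.
Start: joints at [-1.339, 0.313, 0.046, 1.304, 0, 1.431], TCP at [0.209, -0.536, 0.231] pointing down, gripper open.
Joint ranges: [-2.76, 2.76], [-0.86, 1.69], [-1.03, 1.26], [-2.2, 2.34], [-1.47, 1.5], [-3.14, 3.14]. Speed limits (rad/s): [2.57, 2.57, 3.14, 3.14, 3.14, 3.14].

### API

Orientations are given as a unit quaternion [w, x, y, z].
In Python, from workcell import env, read_camera gives the robot as it stands. The module is installed in compiled form; this text tells all that it offers.
- The arm moves only by the tool carry_out, never from a script. Its argument "moves" is a list of rows, each an object of numbers: "tx", "ty", "tz": the shift along the world's x, y, z in cm; "wx", "wy", "wz": the turn, a rotation vector about the world's x, y, z in rad; "claw": the closure, from -1 (fully open) to 1 (shut). A call has 1 to 8 rows; each row shifts and turns the commanded pose from where the row before left it; what a row does not reach is not made up. A row lasts 1/8 s, in which the tool goes at most 62.5 mm and 10.7 degrees, less where a joint would pass 70% of its speed; a pose out of reach is approached as far as the arm can. A call is refused whole if a number of a shift passes 6.25 or a number of a turn 0.188, either way. A call with a gripper value outside its range is refused whole. The fingers move at their own pace and stop on an object; "newtons" is the grip in N (left out, the last holds). Time passes only in rows, so rows that do not move let the fingers close. It gives the time, the measured TCP pose, the force, the opening and the grip force at its end, in the units of the state.
- env.get_state(): the state, without advancing time (a new reading comes with each control period).
- read_camera(name): name is "scene" or "top"; returns a dict with "image" (400x640x3 uint8, blue, green, red), "z_map" (400x640 float32, m along the optical axis (not along the pixel's ray), 0 where there is no reading), "fx", "fy", "cx", "cy" (pixels), "camera_from_world" (4x4, takes a point from world to camera coordinates). Camera axes: x right, y down, z forward; pixel columns grow to the right and rows downward; lengths in m; the calibration is good to about 2 mm. A picture is of the moment at which its call begins.
- env.hand_in(): hands the job in; it is judged then, once.
The state is a dict: "clock": time; "joint_pos": joint angles; "qvel": joint speeds; "tau": joint torques, N m; "tcp_pos": TCP position; "orientation": TCP orientation; "wrist_force": force on the tool from outside, world axes, zero at the start; "ft_torque": the same for the moment, N m; "finger_gap": finger opening in m; "grip_force": force on a finger pad.
Only numpy, scipy, OpenCV 4.12 (cv2) and the standard library are available. Lean on these libraries where they do the work, as an engineer would, in place of code of your own. Each camera call takes 0.05 s, during which the arm holds its last target. There are 200 camera calls.

## Working session

There is one attempt and no reset: what is moved stays moved. The work goes in short steps, Python scripts to look and compute and a tool call to move; the robot and the scene stay as the last step left them, time stands still between calls to the robot, and variables do not carry over. Pictures are saved under pics/ and viewed, at most 10 in all, crops included, and the job is handed in when it is done.

Besides the shell and the picture viewer there is one more tool, called after "Emit:" by a JSON object that holds its "op" and its "data", one argument or row to a line. carry_out: Moves the arm, as the interface text tells. Its arguments: {"type":"object","properties":{"moves":{"type":"array","items":{"type":"object","properties":{"tx":{"type":"number"},"ty":{"type":"number"},"tz":{"type":"number"},"wx":{"type":"number"},"wy":{"type":"number"},"wz":{"type":"number"},"claw":{"type":"number"}}}},"newtons":{"type":"number"}},"required":["moves"]}

```bash
mkdir -p pics; cat > h.py <<'E'
import numpy as np, cv2
from workcell import env, read_camera
def snap(n):
    c=read_camera(n); np.savez('%s.npz'%n,**c); return c
def load(n): return dict(np.load('%s.npz'%n))
def cloud(c):
    z=c['z_map']; v,u=np.mgrid[:400,:640]
    p=np.stack([(u-c['cx'])/c['fx']*z,(v-c['cy'])/c['fy']*z,z,np.ones_like(z)],-1)
    w=p@np.linalg.inv(c['camera_from_world']).T
    w[z==0]=np.nan
    return w[...,:3]
E
python3 - <<'E'
from h import *
for n in('scene','top'):
    c=snap(n); cv2.imwrite('pics/%s0.png'%n,c['image']); print(np.round(np.linalg.inv(c['camera_from_world']),3),c['fx'])
s=env.get_state(); print(s, env.hold_point_z)
E
```

```text
[[-0.869  0.394 -0.3    0.813]
 [ 0.495  0.701 -0.514  0.429]
 [ 0.008 -0.595 -0.804  0.832]
 [ 0.     0.     0.     1.   ]] 386.9637635744182
[[-0.015 -0.995  0.099  0.427]
 [-1.     0.013 -0.019 -0.026]
 [ 0.018 -0.1   -0.995  1.119]
 [ 0.     0.     0.     1.   ]] 427.36028648108476
{'clock': 0.1, 'joint_pos': array([-1.33860343e+00,  3.13930085e-01,  4.50882723e-02,  1.30355497e+00,
        1.92557170e-05,  1.43118417e+00]), 'qvel': array([ 0.00014102, -0.00214701,  0.00122038, -0.00261805, -0.00144546,
        0.00055466]), 'tau': array([ 1.90896426e-03, -4.81726098e+01,  2.99243546e+01,  1.28018091e-02,
       -1.14571258e-04, -3.76708840e-06]), 'tcp_pos': array([ 0.20878467, -0.53528676,  0.23049352]), 'orientation': array([-7.99814084e-04,  9.82769520e-01,  1.84833518e-01, -2.74119760e-05]), 'wrist_force': array([ 0.29332299,  1.87022513, -0.23885941]), 'ft_torque': array([ 3.29977466e-02, -2.79630754e-05,  1.38526551e-02]), 'grip_force': 0.0, 'finger_gap': 0.08541220071451215} 0.0187
```

View pics/scene0.png

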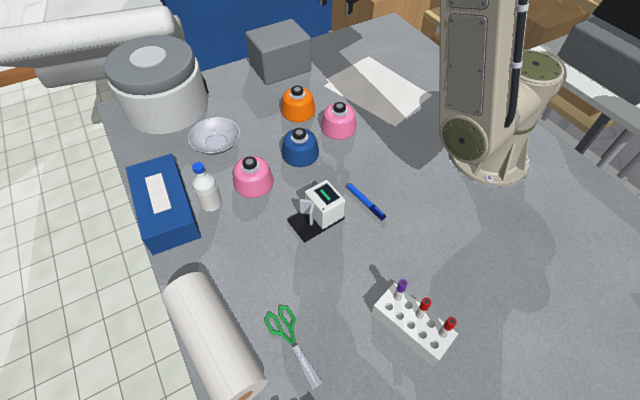

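View pics/top0.png

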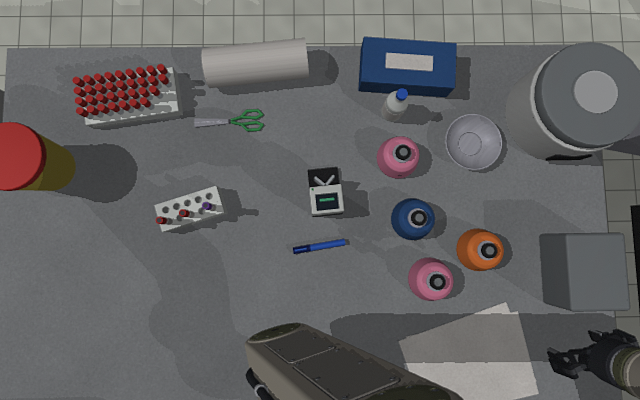

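The scene shows the purple cap at (401,287), red caps at (425,304) and (450,323), the blue mixer at (299,146), and the reader at (325,203). In the top view they are at (208,206), (413,219) and (325,192). The mixer candidates in the top view are blue (413,219), orange (480,250), and pink (401,155) and (431,279); blue is the one meant.

```bash
python3 - <<'E'
from h import *
t=load('top');s=load('scene')
def crop(c,u,v,w,h,k): return cv2.resize(c['image'][v:v+h,u:u+w],(w*k,h*k),interpolation=cv2.INTER_CUBIC)
a=np.vstack([np.hstack([crop(t,145,175,100,70,4),crop(t,295,155,100,70,4)]),np.hstack([crop(s,360,270,100,75,4),crop(s,280,165,100,75,4)])])
cv2.imwrite('pics/c1.png',a)
for n,c in(('top',t),('scene',s)):
    w=cloud(c); hsv=cv2.cvtColor(c['image'],cv2.COLOR_BGR2HSV); x,y,z=w[...,0],w[...,1],w[...,2]
    def rep(name,m):
        p=w[m&~np.isnan(z)]
        if len(p): print(n,name,len(p),'med',np.round(np.median(p,0),4),'min',np.round(p.min(0),3),'max',np.round(p.max(0),3))
    H,S,V=hsv[...,0],hsv[...,1],hsv[...,2]
    v,u=np.mgrid[:400,:640]
    box=lambda a,b,c_,d:(u>=a)&(u<b)&(v>=c_)&(v<d)
    R=box(145,245,175,245) if n=='top' else box(360,470,265,365)
    M=box(385,440,195,245) if n=='top' else box(275,325,122,170)
    Q=box(295,350,160,220) if n=='top' else box(280,350,175,245)
    rep('purple',R&(H>120)&(H<155)&(S>80))
    rep('purpletop',R&(H>115)&(H<160)&(S>60)&(z>.108))
    rep('redtop',R&((H<8)|(H>172))&(S>120)&(z>.108))
    rep('mixtop',M&(z>.078)&(z<.095))
    rep('pad',M&(z>.081)&(V<80)&(z<.095))
    for nm,m in(('racktop',R&(abs(z-.05)<.006)),('housing',Q&(abs(z-.087)<.006)),('plate',Q&(abs(z-.012)<.005))):
        rep(nm,m); p=w[m][:,:2].astype(np.float32)
        print('  rect',cv2.minAreaRect(p))
E
```

```text
top purple 49 med [0.5057 0.2261 0.1157] min [0.499 0.22  0.024] max [0.514 0.259 0.12 ]
top purpletop 37 med [0.5071 0.2276 0.1164] min [0.5  0.22 0.11] max [0.514 0.238 0.12 ]
top redtop 69 med [0.4805 0.3271 0.1171] min [0.466 0.274 0.108] max [0.496 0.345 0.121]
top mixtop 196 med [ 0.4732 -0.279   0.0844] min [ 0.454 -0.297  0.078] max [ 0.491 -0.261  0.09 ]
top pad 134 med [ 0.4732 -0.2801  0.0844] min [ 0.456 -0.297  0.081] max [ 0.49  -0.262  0.09 ]
top racktop 1346 med [0.5066 0.2825 0.0492] min [0.449 0.202 0.044] max [0.56  0.372 0.056]
  rect ((0.5052971839904785, 0.28705137968063354), (0.07105369120836258, 0.16086938977241516), 16.988035202026367)
top housing 956 med [ 0.5225 -0.0562  0.0866] min [ 0.484 -0.098  0.081] max [ 0.579 -0.015  0.092]
  rect ((0.5323687791824341, -0.05491740629076958), (0.09061780571937561, 0.07982194423675537), 4.983665943145752)
top plate 456 med [ 0.5896 -0.0496  0.0114] min [ 0.483 -0.097  0.007] max [ 0.611 -0.01   0.017]
  rect ((0.547099769115448, -0.053143445402383804), (0.12506920099258423, 0.07943974435329437), 4.295567989349365)
sce
[... 415 characters left out ...]
0865] min [ 0.456 -0.298  0.081] max [ 0.491 -0.257  0.091]
scene racktop 2172 med [0.5081 0.2957 0.0513] min [0.448 0.202 0.044] max [0.56  0.375 0.056]
  rect ((0.5039020776748657, 0.28816014528274536), (0.07211652398109436, 0.16004899144172668), 17.0161190032959)
scene housing 853 med [ 0.5266 -0.0505  0.0885] min [ 0.485 -0.096  0.081] max [ 0.579 -0.012  0.093]
  rect ((0.5324196815490723, -0.05211847275495529), (0.09121578931808472, 0.08071212470531464), 6.103732585906982)
scene plate 633 med [ 0.5814 -0.04    0.0134] min [ 0.417 -0.098  0.007] max [ 0.612 -0.006  0.017]
  rect ((0.5130908489227295, -0.051911961287260056), (0.19498015940189362, 0.08515975624322891), 2.1571872234344482)
```

View pics/c1.png

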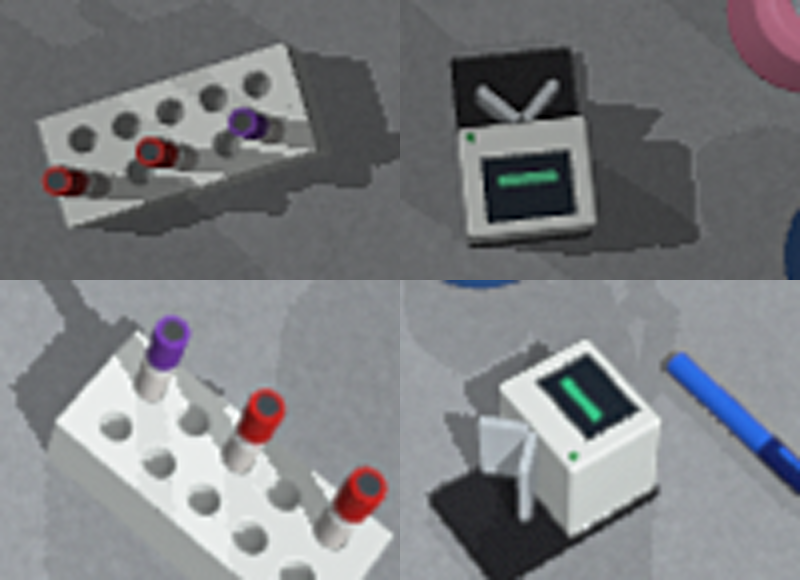

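The crop shows the purple cap in the near row at the rack's -y end. It also shows the V opening towards +x, at a yaw of about 5°. The rack pose predicts the purple tube at (0.507, 0.2295), which agrees with the measured cap position. I'll move above it now, with the fingers closing along the rack's x.

Emit:
{"op": "carry_out", "data": {
  "moves": [
    {"tx":1.86,"ty":4.78,"wz":0.0935,"claw":-1},
    {"tx":1.86,"ty":4.78,"wz":0.0935},
    {"tx":1.86,"ty":4.78,"wz":0.0935},
    {"tx":1.86,"ty":4.78,"wz":0.0935},
    {"tx":1.86,"ty":4.78,"wz":0.0935},
    {"tx":1.86,"ty":4.78,"wz":0.0935},
    {"tx":1.86,"ty":4.78,"wz":0.0935},
    {"tx":1.86,"ty":4.78,"wz":0.0935}
  ],
  "newtons": 40
}}

```text
invalid input at $.moves[0]: expected keys tx, ty, tz, wx, wy, wz, claw
```

Emit:
{"op": "carry_out", "data": {
  "moves": [
    {"tx":1.86,"ty":4.78,"wz":0.0935},
    {"tx":1.86,"ty":4.78,"wz":0.0935},
    {"tx":1.86,"ty":4.78,"wz":0.0935},
    {"tx":1.86,"ty":4.78,"wz":0.0935},
    {"tx":1.86,"ty":4.78,"wz":0.0935},
    {"tx":1.86,"ty":4.78,"wz":0.0935},
    {"tx":1.86,"ty":4.78,"wz":0.0935},
    {"tx":1.86,"ty":4.78,"wz":0.0935}
  ]
}}

```text
invalid input at $.moves[0]: expected keys tx, ty, tz, wx, wy, wz, claw
```

Emit:
{"op": "carry_out", "data": {
  "moves": [
    {"tz":-2},
    {}
  ]
}}

```text
invalid input at $.moves[0]: expected keys tx, ty, tz, wx, wy, wz, claw
```

Emit:
{"op": "carry_out", "data": {
  "moves": [
    {"tx":1.86,"ty":4.78,"tz":0,"wx":0,"wy":0,"wz":0.0935,"claw":-1},
    {"tx":1.86,"ty":4.78,"tz":0,"wx":0,"wy":0,"wz":0.0935,"claw":-1},
    {"tx":1.86,"ty":4.78,"tz":0,"wx":0,"wy":0,"wz":0.0935,"claw":-1},
    {"tx":1.86,"ty":4.78,"tz":0,"wx":0,"wy":0,"wz":0.0935,"claw":-1},
    {"tx":1.86,"ty":4.78,"tz":0,"wx":0,"wy":0,"wz":0.0935,"claw":-1},
    {"tx":1.86,"ty":4.78,"tz":0,"wx":0,"wy":0,"wz":0.0935,"claw":-1},
    {"tx":1.86,"ty":4.78,"tz":0,"wx":0,"wy":0,"wz":0.0935,"claw":-1},
    {"tx":1.86,"ty":4.78,"tz":0,"wx":0,"wy":0,"wz":0.0935,"claw":-1}
  ],
  "newtons": 40
}}

```text
clock: 1.1
tcp_pos: [0.3578, -0.1517, 0.2312]
orientation: [0.0, 0.847, 0.532, 0.0]
wrist_force: [0.4, 0.3, 1.2]
finger_gap: 0.0854
grip_force: 0.0
```

Emit:
{"op": "carry_out", "data": {
  "moves": [
    {"tx":1.86,"ty":4.78,"tz":0,"wx":0,"wy":0,"wz":0.0935,"claw":-1},
    {"tx":1.86,"ty":4.78,"tz":0,"wx":0,"wy":0,"wz":0.0935,"claw":-1},
    {"tx":1.86,"ty":4.78,"tz":0,"wx":0,"wy":0,"wz":0.0935,"claw":-1},
    {"tx":1.86,"ty":4.78,"tz":0,"wx":0,"wy":0,"wz":0.0935,"claw":-1},
    {"tx":1.86,"ty":4.78,"tz":0,"wx":0,"wy":0,"wz":0.0935,"claw":-1},
    {"tx":1.86,"ty":4.78,"tz":0,"wx":0,"wy":0,"wz":0.0935,"claw":-1},
    {"tx":1.86,"ty":4.78,"tz":0,"wx":0,"wy":0,"wz":0.0935,"claw":-1},
    {"tx":0,"ty":0,"tz":0,"wx":0,"wy":0,"wz":0,"claw":-1}
  ]
}}

```text
clock: 2.1
tcp_pos: [0.4883, 0.184, 0.2304]
orientation: [-0.0, 0.63, 0.777, -0.0]
wrist_force: [-0.4, 1.1, -0.3]
finger_gap: 0.0857
grip_force: 0.0
```

Emit:
{"op": "carry_out", "data": {
  "moves": [
    {"tx":1.87,"ty":4.57,"tz":-2,"wx":0,"wy":0,"wz":0.089,"claw":-1},
    {"tx":0,"ty":0,"tz":-3,"wx":0,"wy":0,"wz":0,"claw":-1},
    {"tx":0,"ty":0,"tz":0,"wx":0,"wy":0,"wz":0,"claw":-1},
    {"tx":0,"ty":0,"tz":0,"wx":0,"wy":0,"wz":0,"claw":-0.1},
    {"tx":0,"ty":0,"tz":0,"wx":0,"wy":0,"wz":0,"claw":-0.1}
  ]
}}

```text
clock: 2.72
tcp_pos: [0.5073, 0.2264, 0.1829]
orientation: [0.001, 0.597, 0.802, 0.001]
wrist_force: [-0.2, 0.1, -0.3]
finger_gap: 0.0514
grip_force: 0.0
```

```bash
python3 - <<'E'
from h import *
t=snap('top');s=snap('scene')
def crop(c,u,v,w,h,k): return cv2.resize(c['image'][v:v+h,u:u+w],(w*k,h*k),interpolation=cv2.INTER_CUBIC)
cv2.imwrite('pics/c2.png',np.hstack([crop(t,150,155,100,100,4),crop(s,340,240,100,100,4)]))
st=env.get_state();print(st['tcp_pos'],st['orientation'],st['finger_gap'])
E
```

```text
[0.50720644 0.22661887 0.18262809] [6.81523080e-04 5.96868950e-01 8.02337986e-01 8.65078766e-04] 0.047225309096078805
```

View pics/c2.png

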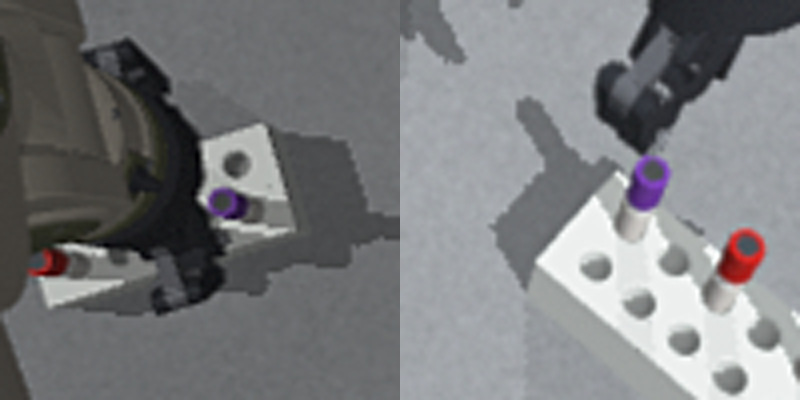

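The gripper hangs over the purple cap (about (225,203) in the left panel), and the fingers straddle it along the rack's x. I'll correct y by +3 mm and descend.

Emit:
{"op": "carry_out", "data": {
  "moves": [
    {"tx":0,"ty":0.3,"tz":-3,"wx":0,"wy":0,"wz":0,"claw":-0.1},
    {"tx":0,"ty":0,"tz":-3,"wx":0,"wy":0,"wz":0,"claw":-0.1},
    {"tx":0,"ty":0,"tz":-2.5,"wx":0,"wy":0,"wz":0,"claw":-0.1},
    {"tx":0,"ty":0,"tz":-1.3,"wx":0,"wy":0,"wz":0,"claw":-0.1},
    {"tx":0,"ty":0,"tz":0,"wx":0,"wy":0,"wz":0,"claw":-0.1},
    {"tx":0,"ty":0,"tz":0,"wx":0,"wy":0,"wz":0,"claw":-0.1}
  ]
}}

```text
clock: 3.58
tcp_pos: [0.5075, 0.2302, 0.0845]
orientation: [0.001, 0.597, 0.803, 0.001]
wrist_force: [0.2, -0.2, -0.1]
finger_gap: 0.0472
grip_force: 0.0
```

```bash
python3 - <<'E'
from h import *
t=snap('top');s=snap('scene')
def crop(c,u,v,w,h,k): return cv2.resize(c['image'][v:v+h,u:u+w],(w*k,h*k),interpolation=cv2.INTER_CUBIC)
cv2.imwrite('pics/c3.png',np.hstack([crop(t,165,165,80,80,5),crop(s,360,250,80,80,5)]))
E
```

```text
(no output)
```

View pics/c3.png

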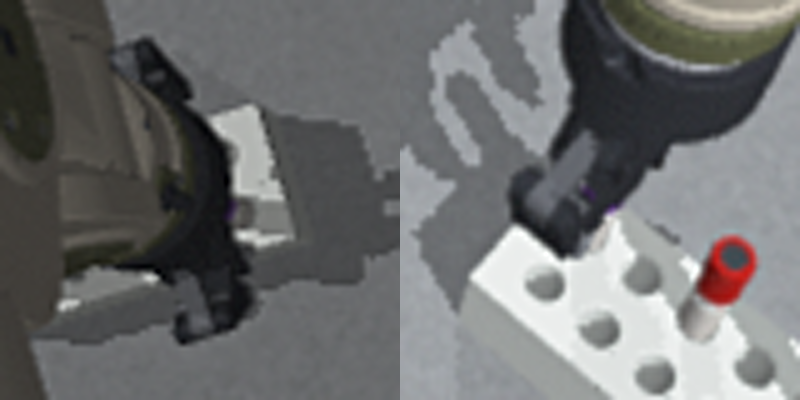

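The purple cap (about (590,195) in the right panel) lies between the fingers, and the red tubes are untouched. I'll close the grip.

Emit:
{"op": "carry_out", "data": {
  "moves": [
    {"tx":0,"ty":0,"tz":0,"wx":0,"wy":0,"wz":0,"claw":0.3},
    {"tx":0,"ty":0,"tz":0,"wx":0,"wy":0,"wz":0,"claw":0.5},
    {"tx":0,"ty":0,"tz":0,"wx":0,"wy":0,"wz":0,"claw":0.6},
    {"tx":0,"ty":0,"tz":0,"wx":0,"wy":0,"wz":0,"claw":1},
    {"tx":0,"ty":0,"tz":0,"wx":0,"wy":0,"wz":0,"claw":1},
    {"tx":0,"ty":0,"tz":0,"wx":0,"wy":0,"wz":0,"claw":1}
  ],
  "newtons": 60
}}

```text
clock: 4.42
tcp_pos: [0.5069, 0.2301, 0.0837]
orientation: [0.0, 0.597, 0.803, 0.0]
wrist_force: [-0.9, 0.2, 5.2]
finger_gap: 0.0165
grip_force: 58.4
```

Emit:
{"op": "carry_out", "data": {
  "moves": [
    {"tx":0,"ty":0,"tz":0.5,"wx":0,"wy":0,"wz":0,"claw":1},
    {"tx":0,"ty":0,"tz":1.5,"wx":0,"wy":0,"wz":0,"claw":1},
    {"tx":0,"ty":0,"tz":2.5,"wx":0,"wy":0,"wz":0,"claw":1},
    {"tx":0,"ty":0,"tz":3,"wx":0,"wy":0,"wz":0,"claw":1},
    {"tx":0,"ty":0,"tz":3,"wx":0,"wy":0,"wz":0,"claw":1},
    {"tx":0,"ty":0,"tz":1.5,"wx":0,"wy":0,"wz":0,"claw":1},
    {"tx":0,"ty":0,"tz":0,"wx":0,"wy":0,"wz":0,"claw":1}
  ]
}}

```text
clock: 5.3
tcp_pos: [0.507, 0.2301, 0.2044]
orientation: [0.001, 0.596, 0.803, 0.001]
wrist_force: [0.8, 0.0, -0.4]
finger_gap: 0.0162
grip_force: 58.9
```

```bash
python3 - <<'E'
from h import *
t=snap('top');s=snap('scene')
st=env.get_state();tcp=st['tcp_pos'];print(tcp,st['orientation'],st['wrist_force'],st['finger_gap'])
def crop(c,u,v,w,h,k): return cv2.resize(c['image'][v:v+h,u:u+w],(w*k,h*k),interpolation=cv2.INTER_CUBIC)
def px(c,p):
    q=c['camera_from_world']@np.r_[p,1]; return c['fx']*q[0]/q[2]+c['cx'],c['fy']*q[1]/q[2]+c['cy']
foot=tcp-[0,0,.0737]; u,v=px(s,foot); print(u,v,px(s,tcp))
u0,v0=int(u)-50,int(v)-75
cv2.imwrite('pics/c4.png',crop(s,u0,v0,100,100,6)); print(u0,v0)
E
```

```text
[0.50597758 0.22974586 0.20237888] [-4.62157927e-04  5.96523901e-01  8.02594938e-01 -6.22933969e-04] [-0.58799077 -0.13017874 -0.52359188] 0.01631798022474515
403.34310548231184 279.9653737070782 (np.float64(410.6615361128372), np.float64(262.5329180553845))
353 204
```

View pics/c4.png

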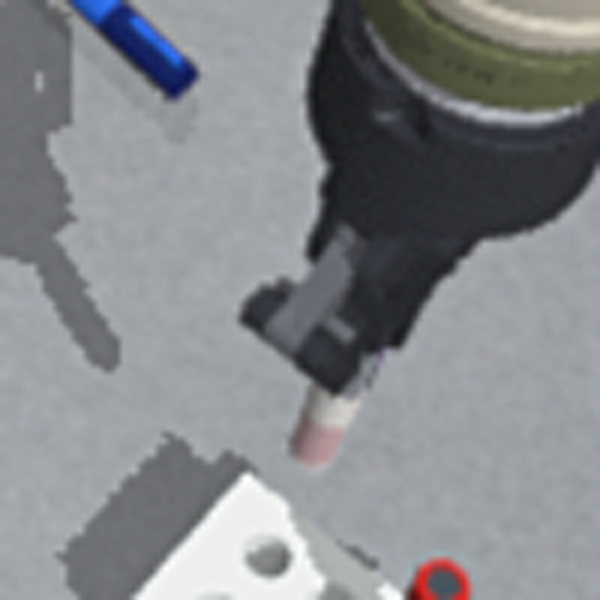

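The tube hangs upright in the fingers. Its foot is at about (312,460) in the crop, or (405,281) in the image, against a predicted (403,280). Next I'll carry it over the mixer.

Emit:
{"op": "carry_out", "data": {
  "moves": [
    {"tx":-0.28,"ty":-2,"tz":0,"wx":0,"wy":0,"wz":0,"claw":1},
    {"tx":-0.28,"ty":-4,"tz":0,"wx":0,"wy":0,"wz":-0.02,"claw":1},
    {"tx":-0.28,"ty":-4.4,"tz":0,"wx":0,"wy":0,"wz":-0.02,"claw":1},
    {"tx":-0.28,"ty":-4.4,"tz":0,"wx":0,"wy":0,"wz":-0.02,"claw":1},
    {"tx":-0.28,"ty":-4.4,"tz":0,"wx":0,"wy":0,"wz":-0.02,"claw":1},
    {"tx":-0.28,"ty":-4.4,"tz":0,"wx":0,"wy":0,"wz":-0.02,"claw":1},
    {"tx":-0.28,"ty":-4.4,"tz":0,"wx":0,"wy":0,"wz":-0.02,"claw":1},
    {"tx":-0.28,"ty":-4.4,"tz":0,"wx":0,"wy":0,"wz":-0.02,"claw":1}
  ]
}}

```text
clock: 6.4
tcp_pos: [0.4826, -0.096, 0.2023]
orientation: [-0.001, 0.652, 0.758, -0.0]
wrist_force: [1.2, -0.1, -0.1]
finger_gap: 0.016
grip_force: 58.9
```

Emit:
{"op": "carry_out", "data": {
  "moves": [
    {"tx":-0.28,"ty":-4.4,"tz":0,"wx":0,"wy":0,"wz":-0.02,"claw":1},
    {"tx":-0.28,"ty":-4.4,"tz":0,"wx":0,"wy":0,"wz":-0.02,"claw":1},
    {"tx":-0.28,"ty":-4.4,"tz":0,"wx":0,"wy":0,"wz":-0.02,"claw":1},
    {"tx":-0.28,"ty":-3.6,"tz":0,"wx":0,"wy":0,"wz":-0.02,"claw":1},
    {"tx":0,"ty":-2,"tz":0,"wx":0,"wy":0,"wz":0,"claw":1},
    {"tx":0,"ty":0,"tz":0,"wx":0,"wy":0,"wz":0,"claw":1},
    {"tx":0,"ty":0,"tz":0,"wx":0,"wy":0,"wz":0,"claw":1}
  ]
}}

```text
clock: 7.28
tcp_pos: [0.4726, -0.2811, 0.2029]
orientation: [-0.001, 0.681, 0.733, 0.0]
wrist_force: [0.1, 0.4, -0.5]
finger_gap: 0.0166
grip_force: 58.8
```

Emit:
{"op": "carry_out", "data": {
  "moves": [
    {"tx":0.1,"ty":0.3,"tz":-1,"wx":0,"wy":0,"wz":0,"claw":1},
    {"tx":0,"ty":0,"tz":-2,"wx":0,"wy":0,"wz":0,"claw":1},
    {"tx":0,"ty":0,"tz":-1,"wx":0,"wy":0,"wz":0,"claw":1},
    {"tx":0,"ty":0,"tz":0,"wx":0,"wy":0,"wz":0,"claw":1}
  ]
}}

```text
clock: 7.78
tcp_pos: [0.4735, -0.2779, 0.1624]
orientation: [-0.001, 0.681, 0.733, -0.0]
wrist_force: [0.0, -0.4, 0.0]
finger_gap: 0.0167
grip_force: 58.9
```

Emit:
{"op": "carry_out", "data": {
  "moves": [
    {"tx":0,"ty":0,"tz":-0.3,"wx":0,"wy":0,"wz":0,"claw":1},
    {"tx":0,"ty":0,"tz":-0.3,"wx":0,"wy":0,"wz":0,"claw":1},
    {"tx":0,"ty":0,"tz":-0.2,"wx":0,"wy":0,"wz":0,"claw":1},
    {"tx":0,"ty":0,"tz":0,"wx":0,"wy":0,"wz":0,"claw":1}
  ]
}}

```text
clock: 8.28
tcp_pos: [0.4744, -0.2794, 0.1559]
orientation: [0.001, 0.681, 0.732, 0.0]
wrist_force: [0.4, -0.2, 4.6]
finger_gap: 0.0163
grip_force: 59.3
```

Emit:
{"op": "carry_out", "data": {
  "moves": [
    {"tx":0,"ty":0,"tz":-0.25,"wx":0,"wy":0,"wz":0,"claw":1},
    {"tx":0,"ty":0,"tz":-0.25,"wx":0,"wy":0,"wz":0,"claw":1},
    {"tx":0,"ty":0,"tz":0,"wx":0,"wy":0,"wz":0,"claw":1}
  ]
}}

```text
clock: 8.65
tcp_pos: [0.4745, -0.2795, 0.151]
orientation: [0.001, 0.681, 0.732, 0.0]
wrist_force: [-0.5, 1.0, 6.5]
finger_gap: 0.0165
grip_force: 59.5
```

Emit:
{"op": "carry_out", "data": {
  "moves": [
    {"tx":0,"ty":0,"tz":-0.1,"wx":0,"wy":0,"wz":0,"claw":1},
    {"tx":0,"ty":0,"tz":0,"wx":0,"wy":0,"wz":0,"claw":1}
  ]
}}

```text
clock: 8.9
tcp_pos: [0.4746, -0.2796, 0.1507]
orientation: [0.001, 0.681, 0.732, 0.0]
wrist_force: [-1.5, 1.0, 9.3]
finger_gap: 0.0159
grip_force: 60.1
```

Emit:
{"op": "carry_out", "data": {
  "moves": [
    {"tx":0,"ty":0,"tz":-0.1,"wx":0,"wy":0,"wz":0,"claw":1},
    {"tx":0,"ty":0,"tz":0,"wx":0,"wy":0,"wz":0,"claw":1}
  ]
}}

```text
clock: 9.15
tcp_pos: [0.4748, -0.2798, 0.1507]
orientation: [0.002, 0.681, 0.732, 0.0]
wrist_force: [-0.7, 2.3, 15.0]
finger_gap: 0.0167
grip_force: 60.6
```

Emit:
{"op": "carry_out", "data": {
  "moves": [
    {"tx":0,"ty":0,"tz":-0.1,"wx":0,"wy":0,"wz":0,"claw":1},
    {"tx":0,"ty":0,"tz":0,"wx":0,"wy":0,"wz":0,"claw":1}
  ]
}}

```text
clock: 9.4
tcp_pos: [0.475, -0.28, 0.1505]
orientation: [0.002, 0.681, 0.732, 0.0]
wrist_force: [-2.8, 2.0, 18.5]
finger_gap: 0.0165
grip_force: 61.2
```

The pad has bottomed out: the force is rising while z stands still at foot height 77 mm. I'll hold there, then lift.

Emit:
{"op": "carry_out", "data": {
  "moves": [
    {"tx":0,"ty":0,"tz":0,"wx":0,"wy":0,"wz":0,"claw":1},
    {"tx":0,"ty":0,"tz":0,"wx":0,"wy":0,"wz":0,"claw":1},
    {"tx":0,"ty":0,"tz":0,"wx":0,"wy":0,"wz":0,"claw":1},
    {"tx":0,"ty":0,"tz":0,"wx":0,"wy":0,"wz":0,"claw":1},
    {"tx":0,"ty":0,"tz":0,"wx":0,"wy":0,"wz":0,"claw":1},
    {"tx":0,"ty":0,"tz":0.5,"wx":0,"wy":0,"wz":0,"claw":1},
    {"tx":0,"ty":0,"tz":1.5,"wx":0,"wy":0,"wz":0,"claw":1}
  ]
}}

```text
clock: 10.28
tcp_pos: [0.4735, -0.2788, 0.1671]
orientation: [-0.001, 0.681, 0.732, -0.0]
wrist_force: [-0.5, 0.2, -0.9]
finger_gap: 0.0164
grip_force: 58.9
```

Emit:
{"op": "carry_out", "data": {
  "moves": [
    {"tx":0,"ty":0,"tz":2,"wx":0,"wy":0,"wz":0,"claw":1},
    {"tx":0,"ty":0,"tz":1.5,"wx":0,"wy":0,"wz":0,"claw":1},
    {"tx":0,"ty":0,"tz":0,"wx":0,"wy":0,"wz":0,"claw":1},
    {"tx":0,"ty":0,"tz":0,"wx":0,"wy":0,"wz":0,"claw":1}
  ]
}}

```text
clock: 10.78
tcp_pos: [0.4737, -0.2788, 0.2016]
orientation: [-0.001, 0.681, 0.732, -0.0]
wrist_force: [0.0, -0.9, -0.2]
finger_gap: 0.0166
grip_force: 58.9
```

```bash
python3 - <<'E'
from h import *
# reader fit with the arm out of the way (use first top/scene housings again after fresh snap)
for n in('top','scene'):
    c=snap(n); w=cloud(c); z=w[...,2]; v,u=np.mgrid[:400,:640]
    Q=((u>=295)&(u<350)&(v>=160)&(v<222)) if n=='top' else ((u>=283)&(u<350)&(v>=175)&(v<245))
    m=Q&(abs(z-.087)<.006)
    k=cv2.morphologyEx(m.astype(np.uint8),cv2.MORPH_OPEN,np.ones((9,9)))>0
    p=w[k&m]; print(n,k.sum(),cv2.minAreaRect(p[:,:2].astype(np.float32)),p[:,2].mean())
    # V: points of top edge, x beyond the housing
    a=np.deg2rad(5); X=w[...,0]*np.cos(a)+w[...,1]*np.sin(a);Y=-w[...,0]*np.sin(a)+w[...,1]*np.cos(a)
    mv=Q&(z>.075)&(z<.095)&~k
    q=np.stack([X,Y,z],-1)[mv]; q=q[q[:,0]>.545]; q=q[q[:,0].argsort()]; print(len(q)); print(np.round(q[::max(1,len(q)//25)],4).tolist())
st=env.get_state();print(st['tcp_pos'],st['orientation'],st['wrist_force'])
E
```

```text
top 759 ((0.5215100049972534, -0.05683344975113869), (0.07802949845790863, 0.06661853194236755), 89.25125122070312) 0.08671167355811671
87
[[0.5453, -0.0733, 0.0878], [0.5463, -0.093, 0.0831], [0.5464, -0.066, 0.0844], [0.5468, -0.1372, 0.0839], [0.547, -0.0832, 0.0855], [0.5474, -0.1299, 0.0846], [0.5479, -0.076, 0.0846], [0.5486, -0.0957, 0.083], [0.5505, -0.0983, 0.0853], [0.5516, -0.1081, 0.0882], [0.553, -0.0986, 0.0845], [0.5537, -0.0913, 0.0851], [0.5548, -0.1061, 0.0841], [0.5556, -0.0939, 0.0875], [0.5566, -0.0891, 0.0837], [0.557, -0.0867, 0.0824], [0.5586, -0.0918, 0.0849], [0.5594, -0.087, 0.0827], [0.5611, -0.1141, 0.0861], [0.5616, -0.1118, 0.0844], [0.5621, -0.0823, 0.0841], [0.5637, -0.0874, 0.0867], [0.5644, -0.0826, 0.0856], [0.566, -0.1197, 0.0826], [0.5666, -0.0828, 0.087], [0.5675, -0.1246, 0.0863], [0.5684, -0.1173, 0.0852], [0.5697, -0.0831, 0.0826], [0.5703, -0.1225, 0.0852]]
scene 653 ((0.5237168669700623, -0.04981862008571625), (0.07504162937402725, 0.07758287340402603), 61.13243865966797) 0.08861913713847766
122
[[0.5452, -0.0597, 0.0763], [0.5456, -0.0634,
[... 227 characters left out ...]
5485, -0.1316, 0.0867], [0.5535, -0.1024, 0.0784], [0.5545, -0.1052, 0.08], [0.555, -0.1045, 0.0772], [0.5561, -0.0941, 0.0858], [0.5567, -0.1062, 0.0807], [0.5586, -0.1078, 0.0762], [0.5595, -0.1061, 0.087], [0.5608, -0.1086, 0.0811], [0.5613, -0.1165, 0.0847], [0.5619, -0.1113, 0.083], [0.5633, -0.0791, 0.0886], [0.5639, -0.0784, 0.0775], [0.5642, -0.1119, 0.0881], [0.5649, -0.0852, 0.0868], [0.5662, -0.1222, 0.0862], [0.5668, -0.1169, 0.0845], [0.5683, -0.1233, 0.0866], [0.5694, -0.0744, 0.0786], [0.5698, -0.1169, 0.0787], [0.5707, -0.1202, 0.0757]]
[ 0.47351771 -0.27870655  0.20135431] [-8.43685996e-04  6.81030091e-01  7.32254942e-01 -5.81878212e-05] [ 0.90949525 -0.20905503  0.14509725]
```

Emit:
{"op": "carry_out", "data": {
  "moves": [
    {"tx":1,"ty":1.8,"tz":0,"wx":0,"wy":0,"wz":0.015,"claw":1},
    {"tx":2.2,"ty":3.9,"tz":0,"wx":0,"wy":0,"wz":0,"claw":1},
    {"tx":2.2,"ty":3.9,"tz":0,"wx":0,"wy":0,"wz":0,"claw":1},
    {"tx":2.2,"ty":3.9,"tz":0,"wx":0,"wy":0,"wz":0,"claw":1},
    {"tx":2.2,"ty":3.9,"tz":0,"wx":0,"wy":0,"wz":0,"claw":1},
    {"tx":2.2,"ty":3.9,"tz":0,"wx":0,"wy":0,"wz":0,"claw":1},
    {"tx":1,"ty":1.8,"tz":0,"wx":0,"wy":0,"wz":0,"claw":1},
    {"tx":0,"ty":0,"tz":0,"wx":0,"wy":0,"wz":0,"claw":1}
  ]
}}

```text
clock: 11.88
tcp_pos: [0.6042, -0.0463, 0.2018]
orientation: [-0.0, 0.674, 0.738, -0.0]
wrist_force: [0.9, 0.6, 0.7]
finger_gap: 0.0162
grip_force: 58.9
```

Emit:
{"op": "carry_out", "data": {
  "moves": [
    {"tx":0,"ty":0,"tz":0,"wx":0,"wy":0,"wz":0,"claw":1},
    {"tx":0,"ty":0,"tz":0,"wx":0,"wy":0,"wz":0,"claw":1}
  ]
}}

```text
clock: 12.12
tcp_pos: [0.6035, -0.0491, 0.2024]
orientation: [-0.0, 0.676, 0.737, -0.0]
wrist_force: [-0.4, -0.4, -0.4]
finger_gap: 0.0165
grip_force: 58.9
```

Emit:
{"op": "carry_out", "data": {
  "moves": [
    {"tx":0,"ty":0.1,"tz":-1.5,"wx":0,"wy":0,"wz":0,"claw":1},
    {"tx":0,"ty":0,"tz":-3,"wx":0,"wy":0,"wz":0,"claw":1},
    {"tx":0,"ty":0,"tz":-3,"wx":0,"wy":0,"wz":0,"claw":1},
    {"tx":0,"ty":0,"tz":-2,"wx":0,"wy":0,"wz":0,"claw":1},
    {"tx":0,"ty":0,"tz":-0.6,"wx":0,"wy":0,"wz":0,"claw":1},
    {"tx":0,"ty":0,"tz":0,"wx":0,"wy":0,"wz":0,"claw":1},
    {"tx":0,"ty":0,"tz":0,"wx":0,"wy":0,"wz":0,"claw":1}
  ]
}}

```text
clock: 13.0
tcp_pos: [0.6047, -0.0473, 0.1023]
orientation: [0.001, 0.676, 0.737, 0.0]
wrist_force: [0.1, -0.5, -0.7]
finger_gap: 0.016
grip_force: 58.9
```

```bash
python3 - <<'E'
from h import *
t=snap('top');s=snap('scene')
st=env.get_state();tcp=st['tcp_pos'];print(tcp,st['orientation'],st['wrist_force'])
def crop(c,u,v,w,h,k): return cv2.resize(c['image'][v:v+h,u:u+w],(w*k,h*k),interpolation=cv2.INTER_CUBIC)
cv2.imwrite('pics/c5.png',np.hstack([crop(t,290,130,80,100,5),crop(s,275,150,80,100,5)]))
E
```

```text
[ 0.60470328 -0.04724097  0.10238149] [8.65248115e-04 6.75518507e-01 7.37342349e-01 5.08083511e-04] [-0.62679324  0.52799613 -1.0859656 ]
```

View pics/c5.png

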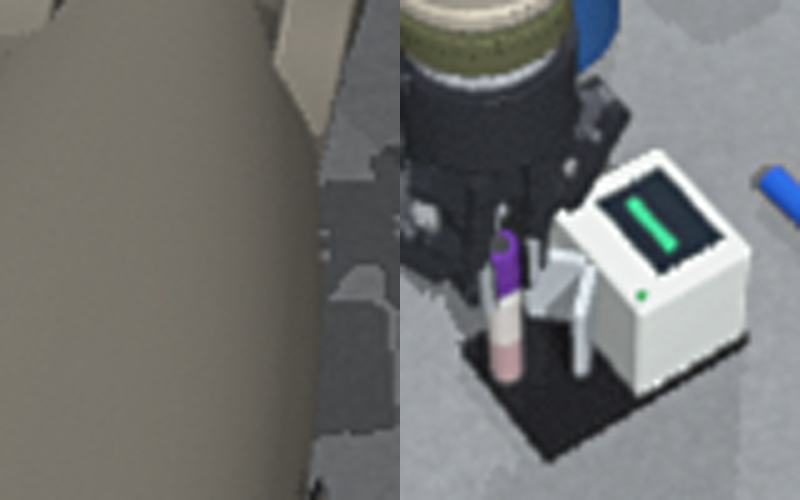

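The tube stands upright over the base plate in front of the V, at right-panel (507,310), with its foot clear of the plate. I'll advance along the reader's -x.

Emit:
{"op": "carry_out", "data": {
  "moves": [
    {"tx":-1,"ty":-0.09,"tz":0,"wx":0,"wy":0,"wz":0,"claw":1},
    {"tx":-1,"ty":-0.09,"tz":0,"wx":0,"wy":0,"wz":0,"claw":1},
    {"tx":-0.8,"ty":-0.07,"tz":0,"wx":0,"wy":0,"wz":0,"claw":1},
    {"tx":0,"ty":0,"tz":0,"wx":0,"wy":0,"wz":0,"claw":1},
    {"tx":0,"ty":0,"tz":0,"wx":0,"wy":0,"wz":0,"claw":1}
  ]
}}

```text
clock: 13.72
tcp_pos: [0.5762, -0.0496, 0.1015]
orientation: [0.0, 0.676, 0.737, 0.0]
wrist_force: [0.6, 0.3, -0.2]
finger_gap: 0.0163
grip_force: 58.9
```

Emit:
{"op": "carry_out", "data": {
  "moves": [
    {"tx":-0.2,"ty":-0.02,"tz":0,"wx":0,"wy":0,"wz":0,"claw":1},
    {"tx":-0.2,"ty":-0.02,"tz":0,"wx":0,"wy":0,"wz":0,"claw":1},
    {"tx":0,"ty":0,"tz":0,"wx":0,"wy":0,"wz":0,"claw":1}
  ]
}}

```text
clock: 14.1
tcp_pos: [0.5719, -0.05, 0.1012]
orientation: [-0.0, 0.676, 0.737, -0.0]
wrist_force: [-0.7, 0.1, 0.3]
finger_gap: 0.0167
grip_force: 58.9
```

Emit:
{"op": "carry_out", "data": {
  "moves": [
    {"tx":-0.15,"ty":-0.013,"tz":0,"wx":0,"wy":0,"wz":0,"claw":1},
    {"tx":0,"ty":0,"tz":0,"wx":0,"wy":0,"wz":0,"claw":1}
  ]
}}

```text
clock: 14.35
tcp_pos: [0.5704, -0.0501, 0.1013]
orientation: [-0.0, 0.676, 0.737, 0.0]
wrist_force: [-0.1, 0.0, -0.6]
finger_gap: 0.0161
grip_force: 58.9
```

Emit:
{"op": "carry_out", "data": {
  "moves": [
    {"tx":-0.15,"ty":-0.013,"tz":0,"wx":0,"wy":0,"wz":0,"claw":1},
    {"tx":0,"ty":0,"tz":0,"wx":0,"wy":0,"wz":0,"claw":1}
  ]
}}

```text
clock: 14.6
tcp_pos: [0.5697, -0.0504, 0.1015]
orientation: [0.001, 0.676, 0.737, 0.0]
wrist_force: [1.7, -1.1, -1.7]
finger_gap: 0.0163
grip_force: 58.7
```

Emit:
{"op": "carry_out", "data": {
  "moves": [
    {"tx":-0.1,"ty":-0.01,"tz":0,"wx":0,"wy":0,"wz":0,"claw":1},
    {"tx":0,"ty":0,"tz":0,"wx":0,"wy":0,"wz":0,"claw":1}
  ]
}}

```text
clock: 14.85
tcp_pos: [0.5694, -0.0505, 0.1017]
orientation: [0.001, 0.675, 0.737, 0.001]
wrist_force: [5.0, -0.6, -3.2]
finger_gap: 0.0165
grip_force: 58.7
```

Emit:
{"op": "carry_out", "data": {
  "moves": [
    {"tx":-0.1,"ty":-0.03,"tz":-0.03,"wx":0,"wy":0,"wz":0,"claw":1},
    {"tx":0,"ty":0,"tz":0,"wx":0,"wy":0,"wz":0,"claw":1},
    {"tx":0,"ty":0,"tz":0,"wx":0,"wy":0,"wz":0,"claw":1}
  ]
}}

```text
clock: 15.22
tcp_pos: [0.5693, -0.0506, 0.1017]
orientation: [0.002, 0.675, 0.737, 0.002]
wrist_force: [6.7, 0.2, -1.9]
finger_gap: 0.0165
grip_force: 58.8
```

Emit:
{"op": "carry_out", "data": {
  "moves": [
    {"tx":-0.1,"ty":-0.01,"tz":0,"wx":0,"wy":0,"wz":0,"claw":1},
    {"tx":0,"ty":0,"tz":0,"wx":0,"wy":0,"wz":0,"claw":1},
    {"tx":0,"ty":0,"tz":0,"wx":0,"wy":0,"wz":0,"claw":1}
  ]
}}

```text
clock: 15.6
tcp_pos: [0.5691, -0.0506, 0.1019]
orientation: [0.002, 0.675, 0.738, 0.002]
wrist_force: [9.5, 1.7, -3.6]
finger_gap: 0.0168
grip_force: 58.8
```

```bash
python3 - <<'E'
from h import *
F=[];T=[]
for i in range(12):
    s=snap('scene'); st=env.get_state(); F.append(st['wrist_force']);T.append(st['ft_torque'])
print(np.mean(F,0),np.mean(T,0),st['tcp_pos'],st['orientation'],st['clock'])
def crop(c,u,v,w,h,k): return cv2.resize(c['image'][v:v+h,u:u+w],(w*k,h*k),interpolation=cv2.INTER_CUBIC)
cv2.imwrite('pics/c6.png',crop(s,280,170,70,75,8))
E
```

```text
[ 8.60817615  1.23002015 -3.12257341] [ 0.23381545 -1.98343007 -0.00493742] [ 0.5691529  -0.05062305  0.10191233] [0.0022044  0.67533435 0.73750475 0.00232605] 16.2
```

View pics/c6.png

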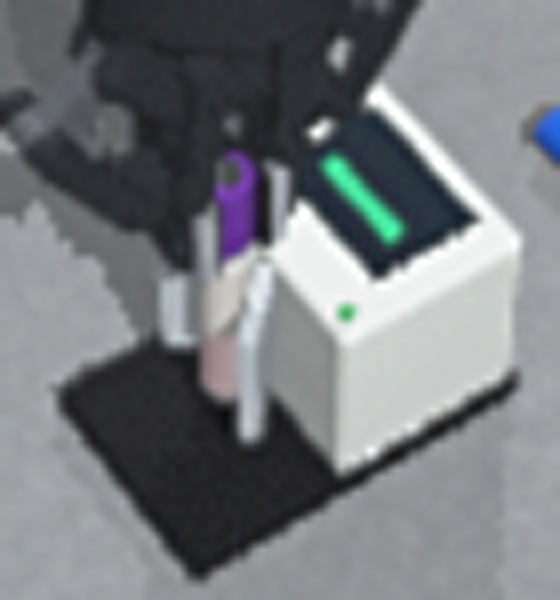

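The tube sits in the V with its foot just below the lower edge and above the plate (crop (220,395)), and the load on the faces is nearly equal. I'll trim out the small 0.37° pitch left by arm compliance.

Emit:
{"op": "carry_out", "data": {
  "moves": [
    {"tx":0,"ty":-0.01,"tz":-0.03,"wx":0,"wy":0.006,"wz":0,"claw":1},
    {"tx":0,"ty":0,"tz":0,"wx":0,"wy":0,"wz":0,"claw":1},
    {"tx":0,"ty":0,"tz":0,"wx":0,"wy":0,"wz":0,"claw":1},
    {"tx":0,"ty":0,"tz":0,"wx":0,"wy":0,"wz":0,"claw":1}
  ]
}}

```text
clock: 16.7
tcp_pos: [0.5693, -0.0507, 0.1018]
orientation: [0.0, 0.675, 0.738, 0.0]
wrist_force: [8.3, 1.7, -2.7]
finger_gap: 0.0164
grip_force: 59.1
```

```bash
python3 - <<'E'
from h import *
F=[]
for i in range(12):
    s=snap('scene'); st=env.get_state(); F.append(st['wrist_force'])
print(np.mean(F,0),st['tcp_pos'],st['orientation'],st['clock'],st['grip_force'])
E
```

```text
[ 8.23230759  1.47420054 -2.06990457] [ 0.56929402 -0.05063914  0.10183771] [9.66358448e-05 6.75310939e-01 7.37532989e-01 4.66232664e-04] 17.3 59.06238377094269
```

```bash
python3 -c "
from workcell import env
print(env.hand_in())"
```

```text
the job is handed in; nothing more can be done
None
```

I pressed the purple-capped tube on the mixer pad, fully down for about a second, and handed the job in with it still held upright in the reader's V: about 8 N into the V, nearly equal on both faces, foot at about 28 mm (7 mm below the V's lower edge, clear of the base plate).

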